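# Sort the watchmaker's mat into its trays

## Task

Tidy the green mat: lay the two watches face up and flat in the wide divided tray, one in each bay (either way round), stand both white pressing dies upright side by side in the round dish, and lay the movement holder flat and lengthwise in the narrow tray. Set the watches down, never drop them, and leave the loupe and the oil bottle standing where they are.

Things in the scene. Friction and masses are not known exactly. Their poses are not given: they have to be found in the camera images.
- round_watch: Wristwatch head without strap, round steel case 38 mm in diameter and 11 mm thick, pale dial in a thin black bezel, with black hands, on top; short lugs make it 46 mm long along its x (12 o'clock is +x). Grip it across its y, 38 mm wide, where the sides are clear. Loose, about 60 g, starts face up on the mat (the mat's top is 2 mm above the table). Origin: centre of its underside, z up.
- square_watch: Wristwatch head without strap, rectangular steel case 36 mm (x) by 30 mm (y), 11 mm thick, pale rectangular dial in a thin black bezel, with black hands, on top; lugs make it 46 mm long along x (12 o'clock is +x). Grip it across its y, 30 mm wide. Loose, about 50 g, starts face up on the mat. Origin: centre of its underside, z up.
- large_die: Pressing die of white plastic, a stepped round button 24 mm tall: a foot 28 mm in diameter and 8 mm high, above it a body 36 mm in diameter from 8 to 24 mm; concentric grey and black circles on top. Grip the body, from any side. Loose, about 30 g, starts upright on the mat. Origin: centre of its underside, z up.
- small_die: Pressing die of white plastic, like the large one but smaller: foot 19 mm in diameter and 8 mm high, body 24 mm in diameter from 8 to 24 mm; concentric grey and black circles on top. Loose, about 30 g, starts upright on the mat. Origin: centre of its underside, z up.
- movement_holder: Movement holder: an open aluminium frame, 64 mm along its x by 30 mm along its y; two side rails 12 mm high, two end jaws 14 mm high, an open gap in the middle, a small round screw head (10 mm diameter) sticking out a further 8 mm at +x. Grip it across the rails at its middle, 30 mm wide along y. Loose, about 90 g, starts flat on the mat. Origin: centre of its underside, z up.
- watch_tray: The wide blue plastic tray with one dividing rib: 100 mm (its x) by 150 mm (its y), fixed on the mat. Its grey floor is 9 mm above its underside, rims and rib (4 mm thick) stand 3 mm higher. The rib runs along x through the middle, so there are two equal bays 92 mm (x) by 69 mm (y), centred at y = +36.5 and -36.5 mm. Origin: centre of its underside, z up.
- dish: The round blue plastic dish, 124 mm outside diameter, 116 mm inside, fixed on the mat. Its floor is 4 mm above its underside and the wall is 12 mm high in all (8 mm above the floor). Origin: centre of its underside, z up.
- holder_tray: The narrow blue plastic tray without a rib: 70 mm (its x) by 140 mm (its y, its long direction), fixed on the mat. Its grey floor is 9 mm above its underside, the 4 mm thick rims stand 3 mm higher; the inside measures 62 by 132 mm. Origin: centre of its underside, z up.
- loupe: Black eye loupe, a cone 32 mm in diameter at the foot, 24 mm at the top, 28 mm tall, standing loose among the things. Not to be moved. Origin: centre of its underside, z up.
- oil_bottle: Small oil bottle of amber glass with a black cap, 24 mm in diameter, 45 mm tall, standing loose among the things. Not to be moved. Origin: centre of its underside, z up.
Mind the look-alikes: they are no part of the job. What is shaped like the large_die but purple or turquoise is not meant. Leave any yellow look-alike of the square_watch alone.

How it is judged:
By the outcome, as a careful person would: the job done as asked, in the order asked, and still so for the second after the job is handed in, with the robot touching nothing.
It also fails if it takes over 120 s, if anything falls off the work surface, if the arm or the gripper's body presses on something with over 40 N, if the wrist force passes 120 N, or if a joint passes its speed limit or range.

## Robot

A 6-joint arm with a two-finger parallel gripper is mounted at the origin on the work surface. World frame = base frame: x ahead of the robot, y to its left, z up, the work surface at z = 0. Lengths are in mm, angles in rad, forces in N, time in s.
With the tool pointing down it reaches from about 275 to 1000 mm from the base axis. Payload 8.4 kg.
Tool frame: the origin (TCP) lies on the mounting face of the last link; the fingertips stand 173 mm ahead of it and the grasp point (between the pads) lies 155 mm ahead of it; z points along the fingers, y is the line along which they close (so a half turn about z gives the same grasp; the last joint's range is limited). The gripper opens to 85 mm and grips with 20 to 120 N. Pads are 22 mm wide; open, the fingers measure 114 mm over their backs; the gripper's body (76 mm by 85 mm) begins 54 mm behind the grasp point. The pads swing forward as they close: fully open they stand 13 mm farther back than shut.
Start: joints at [1.101, 0.353, 1.633, -0, 1.155, -0.002], TCP at [281.827, 557.856, 404.681] pointing down, gripper open.
Joint ranges: [-2.63, 2.63], [-0.92, 2.1], [0.06, 2.66], [-1.3, 4.44], [0, 2.69], [-3.02, 3.02]. Speed limits (rad/s): [2.22, 2.22, 2.79, 3.14, 3.14, 3.14].

## Interface

Orientations are given as [roll, pitch, yaw] about the fixed x, y, z axes, in that order (R = Rz(yaw) Ry(pitch) Rx(roll)).
In Python, from rig import r gives the robot as it stands.
- The arm moves only by the tool apply_moves, never from a script. Its argument "deltas" is a list of rows, each an object with "claw": the gripper command: -1 is fully open, 1 is shut, values between are in proportion; "delta_pos": the shift along the tool's x, y, z in cm, a list of three; "yaw": the turn about the tool's z in rad. In form: [{"claw": claw, "delta_pos": [tx, ty, tz], "yaw": yaw}, ...]. A call has 1 to 8 rows; each row shifts and turns the commanded pose from where the row before left it, along the tool's axes as they then stand; what a row does not reach is not made up. A row lasts 1/8 s, in which the tool goes at most 62.5 mm and 10.7 degrees, less where a joint would pass 70% of its speed; a pose out of reach is approached as far as the arm can. A call with a gripper value outside its range is refused whole. The fingers move at their own pace and stop on an object; "grip_force" is the grip in N (left out, the last holds). Time passes only in rows, so rows that do not move let the fingers close. It gives the time, the measured TCP pose, the force, the opening and the grip force at its end, in the units of the state.
- r.sense(): the state, without advancing time (a new reading comes with each control period).
- r.grab_frame(name): name is "side" or "top" or "wrist"; returns a dict with "img" (384x512x3 uint8, blue, green, red), "z_map" (384x512 float32, mm along the optical axis (not along the pixel's ray), 0 where there is no reading), "fx", "fy", "cx", "cy" (pixels), "dist" ([k1, k2, p1, p2, k3] as OpenCV has them; the pictures are not rectified), "eye" and "rotation" of the camera in the world; the wrist camera has in their place "T_tool_cam" (4x4, takes a point from camera to tool coordinates, whose origin is the TCP and whose axes are the flange's). Camera axes: x right, y up, looking along -z (the intrinsics and any distortion apply to the point x, -y, -z); pixel columns grow to the right and rows downward; lengths in mm; the calibration is good to about 2 mm. A picture is of the moment at which its call begins: read the wrist's pose just before it.
- r.sign_off(): hands the job in; it is judged then, once.
The state is a dict: "clock": time; "qpos": joint angles; "qvel": joint speeds; "joint_efforts": joint torques, N m; "eef_pos": TCP position; "tcp_rot": TCP orientation; "contact_force": force on the tool from outside, world axes, zero at the start; "wrist_torque": the same for the moment, N m; "opening": opening from 0.0 (shut) to 1.0 (fully open); "grasp_force": force on a finger pad.
Only numpy, scipy, OpenCV 4.12 (cv2) and the standard library are available. Lean on these libraries where they do the work, as an engineer would, in place of code of your own. Each camera call takes 0.05 s, during which the arm holds its last target. There are 200 camera calls.

## Working session

There is one attempt and no reset: what is moved stays moved. The work goes in short steps, Python scripts to look and compute and a tool call to move; the robot and the scene stay as the last step left them, time stands still between calls to the robot, and variables do not carry over. Pictures are saved under pics/ and viewed, at most 14 in all, crops included, and the job is handed in when it is done.

Besides the shell and the picture viewer there is one more tool, called as name([rows], argument=value, ...), one row to a line, values as JSON. apply_moves: Moves the arm, as the interface text tells. Its arguments: {"type":"object","properties":{"deltas":{"type":"array"},"grip_force":{"type":"number"}},"required":["deltas"]}

```bash
mkdir -p pics; ls
cat > h.py <<'E'
import numpy as np, cv2
from rig import r
from scipy.spatial.transform import Rotation as R
def cloud(f, T=None):
    """world xyz for each pixel"""
    h,w=f["z_map"].shape
    K=np.array([[f["fx"],0,f["cx"]],[0,f["fy"],f["cy"]],[0,0,1.]])
    u,v=np.meshgrid(np.arange(w),np.arange(h))
    p=cv2.undistortPoints(np.stack([u,v],-1).reshape(-1,1,2).astype(np.float64),K,np.array(f["dist"],float)).reshape(h,w,2)
    z=f["z_map"]
    pc=np.stack([p[...,0]*z,-p[...,1]*z,-z],-1)
    if T is None: return pc@np.array(f["rotation"]).T+np.array(f["eye"])
    return pc@T[:3,:3].T+T[:3,3]
def wristT(s,f):
    T=np.eye(4); T[:3,:3]=R.from_euler('xyz',s["tcp_rot"]).as_matrix(); T[:3,3]=s["eef_pos"]
    return T@np.array(f["T_tool_cam"])
E
python3 - <<'E'
from h import *
s=r.sense(); print(s)
for n in ("top","side","wrist"):
    s=r.sense(); f=r.grab_frame(n); cv2.imwrite(f"pics/{n}0.png",f["img"])
    P=cloud(f,wristT(s,f) if n=="wrist" else None); np.savez(f"{n}0.npz",P=P,img=f["img"],z=f["z_map"])
    print(n,{k:v for k,v in f.items() if k not in("img","z_map")})
    for q in ((100,100),(192,256),(300,400)): print(q,P[q].round(1))
E
```

```text
pics
{'clock': 0.0, 'qpos': array([ 1.10059339e+00,  3.53680785e-01,  1.63417563e+00, -1.85708330e-07,
        1.15518785e+00, -2.41848859e-03]), 'qvel': array([ 0.00038163,  0.00186669, -0.00237727, -0.00092029, -0.00136306,
        0.00053362]), 'joint_efforts': array([ 3.33777883e-03, -6.05191755e+01, -3.42075956e+01,  1.80294887e-04,
        8.51626071e-03,  1.94282649e-05]), 'eef_pos': array([281.7170305 , 557.63039672, 403.92336277]), 'tcp_rot': array([-3.14014105e+00, -3.34089642e-06,  2.67380828e+00]), 'contact_force': array([-0.1308722 , -0.51073773, -0.4170032 ]), 'wrist_torque': array([-0.004391  ,  0.0248155 ,  0.00266314]), 'grasp_force': 0.0, 'opening': 1.0020643321567708}Traceback (most recent call last):
  File "<stdin>", line 5, in <module>
  File "h.py", line 12, in cloud
    if T is None: return pc@np.array(f["rotation"]).T+np.array(f["eye"])
                         ~~~~~~~~~~~~~~~~~~~~~~~~~~~~^~~~~~~~~~~~~~~~~~~
ValueError: operands could not be broadcast together with shapes (384,512) (3,)
```

Run:
```python
from h import *
f=r.grab_frame("top"); print({k:v for k,v in f.items() if k not in("img","z_map")})
cv2.imwrite("pics/top0.png",f["img"])
f=r.grab_frame("wrist"); print({k:v for k,v in f.items() if k not in("img","z_map")})
```

```text
{'fx': 456.78916908757895, 'fy': 456.78916908757895, 'cx': 259.23186264442836, 'cy': 188.15258340965337, 'dist': array([-0.12123772,  0.        ,  0.        ,  0.        ,  0.        ]), 'eye': array([ 429.64335674,   10.63591692, 1102.65082113]), 'rotation': array([ 0.08074861, -0.01987931, -1.5652745 ])}
{'fx': 279.39211074961304, 'fy': 279.39211074961304, 'cx': 253.89171646919692, 'cy': 187.80110312839568, 'dist': array([0.0163447, 0.       , 0.       , 0.       , 0.       ]), 'T_tool_cam': array([[ 1.88409134e-03,  9.61014921e-01,  2.76490095e-01,
         6.94835957e+01],
       [ 9.99998132e-01, -1.92965093e-03, -1.07289498e-04,
        -8.01332650e-02],
       [ 4.30422560e-04,  2.76489780e-01, -9.61016762e-01,
         3.16382014e+01],
       [ 0.00000000e+00,  0.00000000e+00,  0.00000000e+00,
         1.00000000e+00]])}
```

View pics/top0.png

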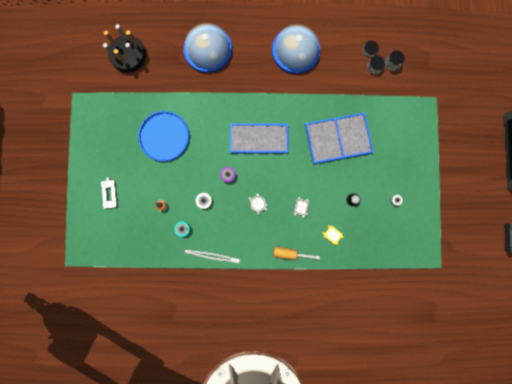

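```bash
sed -i 's/pc@np.array(f\["rotation"\]).T/pc@R.from_euler("xyz",f["rotation"]).as_matrix().T/' h.py
python3 - <<'E'
from h import *
f=r.grab_frame("top"); P=cloud(f); np.savez("top0.npz",P=P,img=f["img"])
img=f["img"]; hsv=cv2.cvtColor(img,cv2.COLOR_BGR2HSV)
print("mat",P[240,150].round(1),P[110,420].round(1))
green=((hsv[...,0]>60)&(hsv[...,0]<82)&(hsv[...,1]>110)).astype(np.uint8)
x,y=P[...,0],P[...,1]
m=((1-green)*255).astype(np.uint8); m[:97]=0;m[266:]=0;m[:,:72]=0;m[:,437:]=0
n,l,st,c=cv2.connectedComponentsWithStats(m)
for i in range(1,n):
    if st[i,4]<25: continue
    k=l==i; q=P[k]; top=np.percentile(q[:,2],90)
    rect=cv2.minAreaRect(q[:,:2].astype(np.float32))
    print(st[i].tolist(),c[i].round(1),"z90",top.round(1),"mean",q[:,:2].mean(0).round(1),"rect",[np.round(a,1) for a in rect], img[k].mean(0).round())
E
```

```text
mat [392.  250.7   4.9] [ 7.199e+02 -4.157e+02 -5.000e-01]
[408, 97, 29, 20, 54] [428.4 101.1] z90 3.9 mean [ 743.2 -438. ] rect [array([ 746.6, -432.5]), array([85.3, 44.5]), np.float64(55.8)] [ 96. 140.  91.]
[137, 110, 53, 52, 2165] [163.2 135.6] z90 12.8 mean [643.7 222.6] rect [array([582.9, 127.6]), array([363.5, 128.8]), np.float64(56.9)] [232. 149.  75.]
[304, 112, 70, 53, 2705] [338.7 137.7] z90 14.6 mean [ 642.4 -203.3] rect [array([ 592.7, -118.2]), array([148.3, 388.2]), np.float64(30.8)] [175. 155. 143.]
[229, 123, 60, 31, 1854] [258.5 138. ] z90 15.0 mean [639.6  -8.2] rect [array([554.9,  -9.2]), array([250.2, 145. ]), np.float64(0.5)] [178. 158. 143.]
[219, 165, 18, 19, 261] [227.5 174. ] z90 29.1 mean [550.3  65.2] rect [array([501.6,  41.3]), array([156.2,  42.2]), np.float64(26.7)] [149. 122. 133.]
[100, 176, 18, 34, 469] [108.6 193.2] z90 18.0 mean [502.8 351.6] rect [array([452.5, 204.2]), array([381.6,  79.4]), np.float64(71.5)] [193. 205. 190.]
[194, 191, 19, 19, 275] [203.1 200.2] z90 28.6 mean [487.1 121.6] rect [array([472.9,  74.8]), array([148.5,  43.5]), 
[... 712 characters left out ...]
3. ] rect [array([477.6, 227.4]), array([31.6, 33. ]), np.float64(0.4)] [ 79. 115. 121.]
[174, 221, 16, 16, 203] [181.8 228.8] z90 29.4 mean [419.7 170.8] rect [array([420.3, 100.5]), array([ 36. , 179.7]), np.float64(0.0)] [162. 175. 103.]
[321, 224, 24, 22, 327] [332.5 234.6] z90 15.6 mean [ 407.7 -186.1] rect [array([ 426.7, -105.8]), array([227.9,  47.8]), np.float64(76.7)] [144. 215. 202.]
[272, 245, 49, 16, 466] [291.2 253.8] z90 27.8 mean [362.3 -87.1] rect [array([370.2, -65.3]), array([186.4,  49.5]), np.float64(66.8)] [ 99. 161. 171.]
[184, 249, 57, 15, 427] [212.7 255.9] z90 7.9 mean [356.  99.] rect [array([364.3,  77.7]), array([ 76.2, 171.1]), np.float64(20.3)] [162. 188. 158.]
```

apply_moves([
  {"claw":-1,"delta_pos":[0,0,0],"yaw":-0.156},
  {"claw":-1,"delta_pos":[0,0,0],"yaw":-0.156},
  {"claw":-1,"delta_pos":[0,0,0],"yaw":-0.156},
  {"claw":-1,"delta_pos":[-2.3,-5.6,0],"yaw":0},
  {"claw":-1,"delta_pos":[-2.3,-5.6,0],"yaw":0},
  {"claw":-1,"delta_pos":[-2.3,-5.6,0],"yaw":0},
  {"claw":-1,"delta_pos":[-2.3,-5.6,0],"yaw":0},
  {"claw":-1,"delta_pos":[-2.3,-5.6,0],"yaw":0},
], grip_force=30)

```text
clock: 1.2
eef_pos: [397.2, 276.1, 404.8]
tcp_rot: [3.141, 0.0, -3.141]
contact_force: [0.2, -0.1, 0.8]
opening: 1.001
grasp_force: 0.0
```

apply_moves([
  {"claw":-1,"delta_pos":[-2.3,-5.6,0],"yaw":0},
  {"claw":-1,"delta_pos":[-2.3,-5.6,0],"yaw":0},
  {"claw":-1,"delta_pos":[-2.3,-5.6,0],"yaw":0},
  {"claw":-1,"delta_pos":[-2.3,-5.6,0],"yaw":0},
  {"claw":-1,"delta_pos":[-2.3,-5.6,0],"yaw":0},
  {"claw":-1,"delta_pos":[0,0,0],"yaw":0},
])

```text
clock: 1.95
eef_pos: [513.0, -5.5, 404.6]
tcp_rot: [-3.141, 0.001, 3.137]
contact_force: [-0.5, 0.1, 0.1]
opening: 0.998
grasp_force: 0.0
```

Run:
```python
from h import *
s=r.sense(); print(s["clock"],s["eef_pos"],s["tcp_rot"])
f=r.grab_frame("wrist"); P=cloud(f,wristT(s,f)); np.savez("w1.npz",P=P,img=f["img"])
cv2.imwrite("pics/w1.png",f["img"])
print(P[190,256],(f["z_map"]==0).mean())
```

```text
1.95 [512.95943296  -5.48711653 404.62271051] [-3.14084702e+00  5.20462660e-04  3.13710783e+00]
[ 5.53849580e+02 -3.39981699e+00  4.73182587e-01] 0.003957112630208333
```

View pics/w1.png

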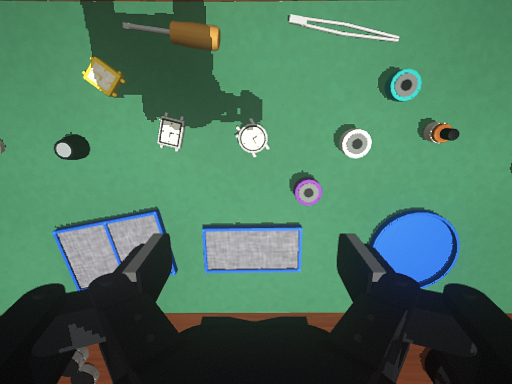

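```bash
cat >> h.py <<'E'
def plane(f,zw,T=None):
    """world xy of every pixel's ray at height zw"""
    g=dict(f); g["z_map"]=np.ones_like(f["z_map"]); A=cloud(g,T)
    e=np.array(f["eye"]) if T is None else T[:3,3]
    d=A-e; return (e+d*((zw-e[2])/d[...,2])[...,None])[...,:2]
E
python3 - <<'E'
from h import *
f=r.grab_frame("top"); img=f["img"]; hsv=cv2.cvtColor(img,cv2.COLOR_BGR2HSV)
Q=plane(f,14.)
b=((hsv[...,0]>100)&(hsv[...,0]<125)&(hsv[...,1]>150)&(hsv[...,2]>120)).astype(np.uint8); b[:100]=0; b[175:]=0
n,l,st,c=cv2.connectedComponentsWithStats(cv2.morphologyEx(b,cv2.MORPH_CLOSE,np.ones((3,3))))
for i in range(1,n):
    if st[i,4]<100: continue
    q=Q[l==i]; print("top",st[i].tolist(),q.mean(0).round(1),[np.round(a,2) for a in cv2.minAreaRect(q.astype(np.float32))],"z",np.median(cloud(f)[l==i][:,2]).round(1))
d=np.load("w1.npz"); img=d["img"]; s=r.sense(); fw=r.grab_frame("wrist"); T=wristT(s,fw); P=cloud(fw,T)
hsv=cv2.cvtColor(fw["img"],cv2.COLOR_BGR2HSV)
ng=(~((hsv[...,0]>60)&(hsv[...,0]<85)&(hsv[...,1]>100))).astype(np.uint8)
ng[:,:]*=1
for name,(u,v),h in (("round",(253,138),13),("square",(171,133),13),("large",(355,143),26),("loupe",(72,148),30),("holder_tray",(252,248),14),("yellow",(103,76),13)):
    n,l,st,c=cv2.connectedComponentsWithStats(cv2.morphologyEx(ng,cv2.MORPH_OPEN,np.ones((2,2))),connectivity=4)
    i=l[v,u]; i=i or np.bincount(l[v-8:v+8,u-8:u+8].ravel())[1:].argmax()+1
    q=plane(fw,h,T)[l==i]; z=P[l==i][:,2]
    print(name,st[i].tolist(),q.mean(0).round(1),[np.round(a,2) for a in cv2.minAreaRect(q.astype(np.float32))],"z",np.percentile(z,[10,50,90]).round(1))
c=fw["img"]
cv2.imwrite("pics/crop1.png",np.hstack([cv2.resize(c[105:165,140:200],(390,390),interpolation=cv2.INTER_CUBIC),cv2.resize(c[105:165,225:285],(390,390),interpolation=cv2.INTER_CUBIC)]))
E
```

```text
top [138, 111, 51, 50, 2023] [643.9 222.9] [array([644.54, 223.42]), array([120.64, 122.35]), np.float64(0.3)] z 7.0
top [321, 113, 52, 49, 227] [ 645.6 -234.8] [array([ 645.74, -218.79]), array([101.89, 121.25]), np.float64(11.33)] z 13.9
round [223, 112, 46, 49, 1105] [475.7  -8.6] [array([478.44, -12.53]), array([60.49, 49.51]), np.float64(10.67)] z [ 0.7 11.8 13.4]
square [155, 114, 36, 41, 879] [ 473.9 -109.1] [array([ 474.37, -106.13]), array([41.31, 49.52]), np.float64(79.21)] z [ 1.4 12.  13.3]
large [337, 131, 33, 31, 811] [487.2 119.5] [array([488.08, 119.58]), array([40.22, 36.94]), np.float64(89.88)] z [ 2.4 25.1 26.3]
loupe [52, 137, 36, 25, 691] [ 492.  -227.4] [array([ 492.13, -227.75]), array([29.  , 43.22]), np.float64(15.66)] z [ 5.1 23.9 30.1]
holder_tray [200, 225, 101, 51, 4834] [638.1  -7.8] [array([638.34,  -7.85]), array([ 78.54, 141.64]), np.float64(1.25)] z [ 8.8 10.5 12.8]
yellow [80, 42, 54, 58, 1751] [ 403.2 -178.8] [array([ 403.28, -177.78]), array([56.49, 54.84]), np.float64(62.39)] z [ 0.6  8.5 13.2]
```

View pics/crop1.png

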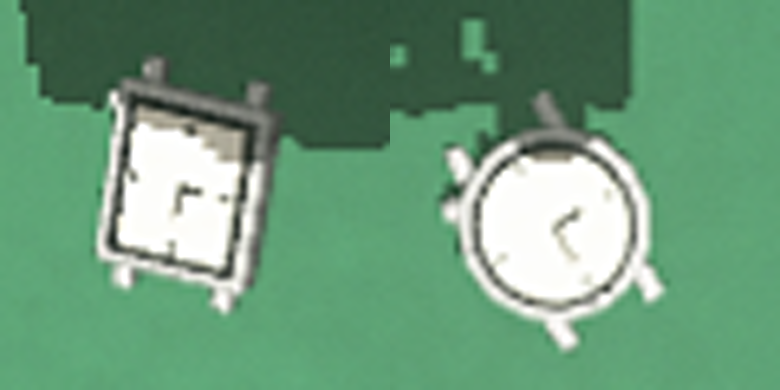

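```bash
cat >> h.py <<'E'
def tips(f):
    """finger tip depth along tool z, and inner y of fingers, from wrist view"""
    p=cloud(f,np.array(f["T_tool_cam"])); m=(f["z_map"]>0)&(p[...,2]<230)&(abs(p[...,1])<62)&(abs(p[...,0])<20)
    out=[]
    for s in(1,-1):
        k=p[m&(p[...,1]*s>0)]
        zt=np.percentile(k[:,2],99.5); e=k[k[:,2]>zt-12]
        out.append((zt.round(1),np.percentile(e[:,1]*s,2).round(1),np.percentile(e[:,1]*s,98).round(1),len(k)))
    return out
E
python3 - <<'E'
from h import *
f=r.grab_frame("wrist"); print(tips(f))
f=r.grab_frame("top"); img=f["img"]; hsv=cv2.cvtColor(img,cv2.COLOR_BGR2HSV); Q=plane(f,14.)
ng=(~((hsv[...,0]>60)&(hsv[...,0]<82)&(hsv[...,1]>110))).astype(np.uint8); ng[:100]=0; ng[266:]=0
n,l,st,c=cv2.connectedComponentsWithStats(ng,connectivity=4)
for name,(u,v),h in (("watch_tray",(330,145),14),("holder_tray",(259,139),14),("dish",(163,136),14),("holder",(104,194),14),("small",(397,200),26),("oil",(161,206),47)):
    i=l[v,u]; Q=plane(f,h); q=Q[l==i]; rect=cv2.minAreaRect(q.astype(np.float32))
    print(name,st[i].tolist(),q.mean(0).round(1),[np.round(a,2) for a in rect])
E
```

```text
[(np.float64(157.2), np.float64(42.3), np.float64(55.1), 18565), (np.float64(157.1), np.float64(42.7), np.float64(55.5), 18208)]
watch_tray [184, 112, 190, 154, 17058] [547.5 -45.3] [array([521.  , -60.28]), array([371.93, 455.82]), np.float64(0.2)]
holder_tray [184, 112, 190, 154, 17058] [547.5 -45.3] [array([521.  , -60.28]), array([371.93, 455.82]), np.float64(0.2)]
dish [137, 110, 53, 52, 2164] [643.9 222.8] [array([644.57, 223.4 ]), array([125.56, 127.15]), np.float64(0.3)]
holder [100, 176, 18, 34, 464] [502.8 352.1] [array([505.5 , 352.29]), array([79.01, 39.1 ]), np.float64(7.37)]
small [390, 193, 14, 14, 144] [ 491.3 -339.7] [array([ 491.86, -340.16]), array([30.71, 31.56]), np.float64(43.98)]
oil [154, 199, 14, 13, 151] [474.3 218.1] [array([474.45, 218.58]), array([27.82, 30.44]), np.float64(0.5)]
```

Run:
```python
from h import *
s=r.sense(); fw=r.grab_frame("wrist"); T=wristT(s,fw); Q=plane(fw,13.,T); print("round",Q[140,251],"square",Q[133,169])
f=r.grab_frame("top"); img=np.load("top0.npz")["img"]; hsv=cv2.cvtColor(img,cv2.COLOR_BGR2HSV); Q=plane(f,14.)
ng=(~((hsv[...,0]>60)&(hsv[...,0]<82)&(hsv[...,1]>110))).astype(np.uint8); ng[:100]=0; ng[266:]=0
n,l,st,c=cv2.connectedComponentsWithStats(ng,connectivity=4)
for name,(u,v) in (("watch_tray",(330,145)),("holder_tray",(259,139))):
    q=Q[l==l[v,u]]; print(name,q.mean(0).round(1),[np.round(a,2) for a in cv2.minAreaRect(q.astype(np.float32))])
```

```text
round [481.71069138  -5.10444234] square [ 473.39198518 -108.97289424]
watch_tray [ 642.7 -203.4] [array([ 642.83, -203.89]), array([106.1 , 156.32]), np.float64(11.25)]
holder_tray [639.6  -8.2] [array([639.61,  -8.32]), array([ 73.74, 143.17]), np.float64(0.57)]
```

apply_moves([
  {"claw":0.1,"delta_pos":[3.5,-0.5,5],"yaw":0},
  {"claw":0.1,"delta_pos":[0,0,5],"yaw":-0.18},
  {"claw":0.1,"delta_pos":[0,0,3],"yaw":-0.18},
  {"claw":0.1,"delta_pos":[0,0,0],"yaw":-0.18},
  {"claw":0.1,"delta_pos":[0,0,0],"yaw":0},
  {"claw":0.1,"delta_pos":[0,0,0],"yaw":0},
])

```text
clock: 3.05
eef_pos: [477.1, -6.6, 275.1]
tcp_rot: [-3.141, 0.001, -2.605]
contact_force: [0.9, 0.6, 1.3]
opening: 0.448
grasp_force: 0.0
```

Run:
```python
from h import *
s=r.sense(); print(s["clock"],s["eef_pos"],s["tcp_rot"],s["opening"])
f=r.grab_frame("wrist"); T=wristT(s,f); cv2.imwrite("pics/w2.png",f["img"]); print(tips(f))
Q=plane(f,13.,T); hsv=cv2.cvtColor(f["img"],cv2.COLOR_BGR2HSV)
P=cloud(f,T); m=(P[...,2]>11)&(P[...,2]<16)&(np.hypot(P[...,0]-476,P[...,1]+10)<32); q=P[m]
print(q.mean(0),[np.round(a,2) for a in cv2.minAreaRect(q[:,:2].astype(np.float32))],len(q), cv2.minEnclosingCircle(q[:,:2].astype(np.float32)))
```

```text
3.05 [477.12827647  -6.63982854 275.13919909] [-3.14112838e+00  7.99958982e-04 -2.60450135e+00] 0.4480827256647365
[(np.float64(165.7), np.float64(18.4), np.float64(31.4), 22541), (np.float64(165.7), np.float64(19.7), np.float64(32.7), 22660)]
[480.3111885   -8.70988724  12.61109731] [array([480.53,  -8.31]), array([36.52, 36.61]), np.float64(30.97)] 1356 ((480.76470947265625, -8.484350204467773), 18.752105712890625)
```

View pics/w2.png

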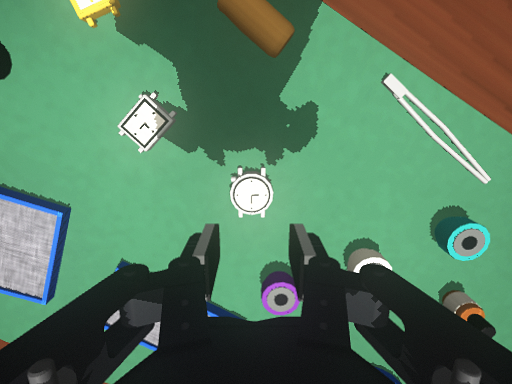

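apply_moves([
  {"claw":-0.35,"delta_pos":[-0.2,-0.26,0],"yaw":0},
  {"claw":-0.35,"delta_pos":[0,0,5],"yaw":0},
  {"claw":-0.35,"delta_pos":[0,0,3],"yaw":0},
  {"claw":-0.35,"delta_pos":[0,0,1.5],"yaw":0},
  {"claw":-0.35,"delta_pos":[0,0,0.75],"yaw":0},
  {"claw":-0.35,"delta_pos":[0,0,0],"yaw":0},
])

```text
clock: 3.85
eef_pos: [480.3, -8.3, 172.4]
tcp_rot: [-3.141, 0.0, -2.602]
contact_force: [-0.4, 0.1, 0.3]
opening: 0.676
grasp_force: 0.0
```

apply_moves([
  {"claw":0.3,"delta_pos":[0,0,0],"yaw":0},
  {"claw":0.3,"delta_pos":[0,0,0],"yaw":0},
  {"claw":0.3,"delta_pos":[0,0,0],"yaw":0},
  {"claw":0.3,"delta_pos":[0,0,0],"yaw":0},
], grip_force=30)

```text
clock: 4.35
eef_pos: [481.4, -8.4, 174.4]
tcp_rot: [-3.139, 0.004, -2.601]
contact_force: [-2.0, -1.0, 14.9]
opening: 0.425
grasp_force: 35.1
```

Run:
```python
from h import *
s=r.sense(); print(s["clock"],s["eef_pos"],s["tcp_rot"],s["opening"],s["grasp_force"],s["contact_force"])
f=r.grab_frame("wrist"); cv2.imwrite("pics/w3.png",f["img"]); print(tips(f))
```

```text
4.35 [481.37222042  -8.37892361 174.37631157] [-3.13918599  0.00376204 -2.60149832] 0.42536720569789993 35.12164450250566 [-1.9969561  -1.00784936 14.86322911]
[(np.float64(174.2), np.float64(2.6), np.float64(61.2), 28398), (np.float64(174.3), np.float64(2.9), np.float64(61.2), 28489)]
```

View pics/w3.png

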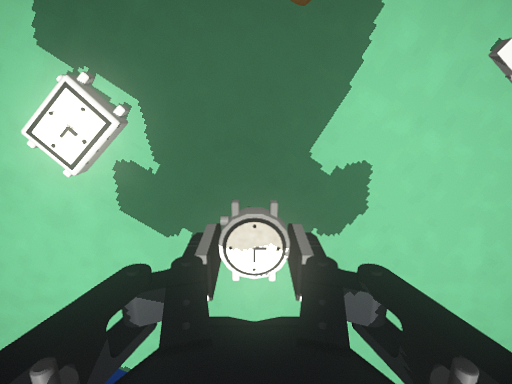

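apply_moves([
  {"claw":0.3,"delta_pos":[0,0,-0.3],"yaw":0},
  {"claw":0.3,"delta_pos":[0,0,-0.5],"yaw":0},
  {"claw":0.3,"delta_pos":[0,0,-4],"yaw":0},
  {"claw":0.3,"delta_pos":[0,0,0],"yaw":0},
])

```text
clock: 4.9
eef_pos: [481.0, -8.3, 222.5]
tcp_rot: [-3.139, 0.004, -2.601]
contact_force: [0.3, 0.3, -0.8]
opening: 0.424
grasp_force: 30.3
```

Run:
```python
from h import *
s=r.sense(); print(s["clock"],s["eef_pos"],s["tcp_rot"],s["opening"],s["grasp_force"],s["contact_force"])
f=r.grab_frame("wrist"); p=cloud(f,np.array(f["T_tool_cam"]))
for v in range(215,300,8): print(v,[tuple(p[v,u].round(0).astype(int)) for u in (200,205,210,215,235,254,275,295,300,305)])
```

```text
4.9 [481.0498298   -8.29854848 222.51423885] [-3.13915614  0.00385982 -2.60134052] 0.42413149952695883 30.33781886100769 [ 0.30588788  0.26327125 -0.82216919]
215 [(np.int64(-5), np.int64(-39), np.int64(221)), (np.int64(-5), np.int64(-36), np.int64(221)), (np.int64(-5), np.int64(-32), np.int64(221)), (np.int64(-5), np.int64(-29), np.int64(220)), (np.int64(17), np.int64(-10), np.int64(165)), (np.int64(18), np.int64(0), np.int64(162)), (np.int64(16), np.int64(10), np.int64(167)), (np.int64(-5), np.int64(29), np.int64(220)), (np.int64(-5), np.int64(33), np.int64(221)), (np.int64(-5), np.int64(37), np.int64(221))]
223 [(np.int64(-11), np.int64(-40), np.int64(221)), (np.int64(-11), np.int64(-36), np.int64(221)), (np.int64(11), np.int64(-24), np.int64(168)), (np.int64(11), np.int64(-21), np.int64(168)), (np.int64(14), np.int64(-10), np.int64(162)), (np.int64(14), np.int64(0), np.int64(162)), (np.int64(13), np.int64(10), np.int64(163)), (np.int64(11), np.int64(21), np.int64(168)), (np.int64(11), np.int64(24), np.int64(169)), (np.int64(-11), np.int64(37), np.int64(221))]
231 [(np.int64(-18),
[... 3404 characters left out ...]
t64(221)), (np.int64(-66), np.int64(0), np.int64(221)), (np.int64(-66), np.int64(16), np.int64(222)), (np.int64(-6), np.int64(18), np.int64(138)), (np.int64(-4), np.int64(19), np.int64(135)), (np.int64(17), np.int64(15), np.int64(106))]
295 [(np.int64(16), np.int64(-16), np.int64(102)), (np.int64(16), np.int64(-15), np.int64(103)), (np.int64(-9), np.int64(-19), np.int64(136)), (np.int64(-74), np.int64(-31), np.int64(222)), (np.int64(-74), np.int64(-15), np.int64(222)), (np.int64(-73), np.int64(0), np.int64(221)), (np.int64(-73), np.int64(16), np.int64(221)), (np.int64(-12), np.int64(18), np.int64(140)), (np.int64(-8), np.int64(20), np.int64(136)), (np.int64(17), np.int64(15), np.int64(102))]
```

apply_moves([
  {"claw":0.3,"delta_pos":[0,0,0],"yaw":0.172},
  {"claw":0.3,"delta_pos":[0,0,0],"yaw":0.172},
  {"claw":0.3,"delta_pos":[-2.6,-4,0],"yaw":0},
  {"claw":0.3,"delta_pos":[-3.0,-4.7,0],"yaw":0},
  {"claw":0.3,"delta_pos":[-3.0,-4.7,0],"yaw":0},
  {"claw":0.3,"delta_pos":[-2.4,-3.7,0],"yaw":0},
  {"claw":0.3,"delta_pos":[-1.2,-1.6,0],"yaw":0},
  {"claw":0.3,"delta_pos":[0,0,0],"yaw":0},
])

```text
clock: 5.95
eef_pos: [636.3, -168.8, 218.8]
tcp_rot: [3.141, -0.001, -2.947]
contact_force: [0.1, 0.5, -0.8]
opening: 0.424
grasp_force: 30.4
```

Run:
```python
from h import *
s=r.sense(); print(s["clock"],s["eef_pos"],s["tcp_rot"],s["opening"],s["contact_force"])
f=r.grab_frame("wrist"); T=wristT(s,f); cv2.imwrite("pics/w4.png",f["img"])
np.savez("w4.npz",img=f["img"],Q=plane(f,14.,T),P=cloud(f,T))
```

```text
5.95 [ 636.32767337 -168.77476727  218.77633245] [ 3.14119697e+00 -8.50289729e-04 -2.94661454e+00] 0.4239095128571827 [ 0.14749605  0.49678151 -0.81161577]
```

View pics/w4.png

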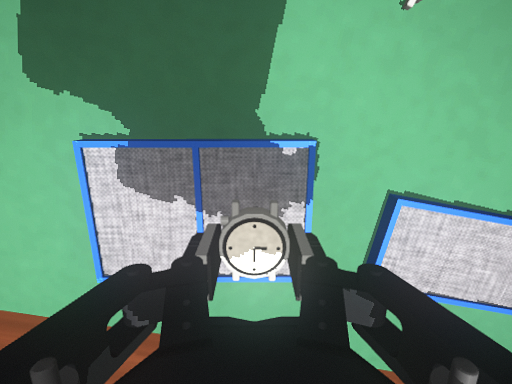

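Run:
```python
from h import *
Q=np.load("w4.npz")["Q"]; th=0.196; ex=np.array([np.cos(th),np.sin(th)]); ey=np.array([-np.sin(th),np.cos(th)])
a=Q[142,75]; b=Q[142,318]; print(a,b,np.linalg.norm(b-a),np.arctan2(-(b-a)[0],(b-a)[1]))
c=(a+b)/2+50*ex; print("tray c",c,"bay+",c+36.5*ey,"bay-",c-36.5*ey, "rib", Q[146,197], Q[278,201])
```

```text
[ 609.5371035  -286.04183196] [ 580.24532005 -140.03932536] 148.91185483748083 0.19799665031504912
tray c [ 643.9338824  -203.30320439] bay+ [ 636.82559918 -167.50205483] bay- [ 651.04216562 -239.10435394] rib [ 597.23753488 -212.69674914] [ 689.2529056  -196.73282446]
```

apply_moves([
  {"claw":0.3,"delta_pos":[-0.17,0.1,1.5],"yaw":0},
  {"claw":0.3,"delta_pos":[0,0,1.2],"yaw":0},
  {"claw":0.3,"delta_pos":[0,0,0.6],"yaw":0},
  {"claw":0.3,"delta_pos":[0,0,0.1],"yaw":0},
  {"claw":0.3,"delta_pos":[0,0,0],"yaw":0},
])

```text
clock: 6.62
eef_pos: [637.7, -166.6, 186.3]
tcp_rot: [-3.141, 0.0, -2.945]
contact_force: [0.2, -0.4, 0.0]
opening: 0.428
grasp_force: 30.4
```

apply_moves([
  {"claw":0.3,"delta_pos":[0,0,0.1],"yaw":0},
  {"claw":0.3,"delta_pos":[0,0,0],"yaw":0},
])

```text
clock: 6.88
eef_pos: [637.7, -166.7, 185.4]
tcp_rot: [-3.141, 0.0, -2.945]
contact_force: [0.9, 1.1, -0.5]
opening: 0.424
grasp_force: 30.4
```

apply_moves([
  {"claw":0.3,"delta_pos":[0,0,0.1],"yaw":0},
  {"claw":0.3,"delta_pos":[0,0,0.05],"yaw":0},
  {"claw":0.3,"delta_pos":[0,0,0],"yaw":0},
])

```text
clock: 7.25
eef_pos: [637.6, -166.6, 183.6]
tcp_rot: [3.142, -0.0, -2.945]
contact_force: [0.1, 0.3, -1.0]
opening: 0.427
grasp_force: 30.4
```

apply_moves([
  {"claw":0.3,"delta_pos":[0,0,0.05],"yaw":0},
  {"claw":0.3,"delta_pos":[0,0,0],"yaw":0},
])

```text
clock: 7.5
eef_pos: [637.6, -166.6, 183.5]
tcp_rot: [-3.142, 0.0, -2.945]
contact_force: [-2.6, 0.8, 4.3]
opening: 0.431
grasp_force: 32.9
```

apply_moves([
  {"claw":0.1,"delta_pos":[0,0,0],"yaw":0},
  {"claw":0.0,"delta_pos":[0,0,0],"yaw":0},
  {"claw":-0.1,"delta_pos":[0,0,0],"yaw":0},
  {"claw":-0.1,"delta_pos":[0,0,0],"yaw":0},
  {"claw":-0.1,"delta_pos":[0,0,-1],"yaw":0},
  {"claw":-0.1,"delta_pos":[0,0,-4],"yaw":0},
  {"claw":-0.1,"delta_pos":[0,0,-5],"yaw":0},
  {"claw":-0.1,"delta_pos":[0,0,0],"yaw":0},
])

```text
clock: 8.5
eef_pos: [639.3, -167.1, 288.4]
tcp_rot: [-3.138, 0.007, -2.945]
contact_force: [0.6, -0.6, 0.3]
opening: 0.551
grasp_force: 0.0
```

Run:
```python
from h import *
s=r.sense(); print(s["clock"],s["eef_pos"],s["tcp_rot"],s["opening"],s["contact_force"])
f=r.grab_frame("wrist"); T=wristT(s,f); P=cloud(f,T)
m=(P[...,2]>18)&(P[...,2]<27)&(np.hypot(P[...,0]-637,P[...,1]+167)<32); q=P[m]
print(q.mean(0),np.percentile(q[:,2],[5,95]),[np.round(a,2) for a in cv2.minAreaRect(q[:,:2].astype(np.float32))],len(q))
A=np.c_[q[:,:2]-q[:,:2].mean(0),np.ones(len(q))]; print(np.linalg.lstsq(A,q[:,2],rcond=None)[0])
```

```text
8.5 [ 639.26541115 -167.06021957  288.39442907] [-3.13798223  0.00739043 -2.94536582] 0.551012548891016 [ 0.58232095 -0.63118561  0.26169417]
[ 636.28621861 -167.81006326   21.5558444 ] [20.1017996  22.78462429] [array([ 636.83, -167.82]), array([44.03, 37.12]), np.float64(8.65)] 1406
[1.10203176e-02 4.11251927e-03 2.15558444e+01]
```

apply_moves([
  {"claw":-0.1,"delta_pos":[0,0,0],"yaw":0.18},
  {"claw":-0.1,"delta_pos":[0,0,0],"yaw":0.18},
  {"claw":-0.1,"delta_pos":[5.8,1,0],"yaw":0},
  {"claw":-0.1,"delta_pos":[5.8,1,0],"yaw":0},
  {"claw":-0.1,"delta_pos":[5.7,1,1],"yaw":0},
  {"claw":-0.1,"delta_pos":[0,0,0.5],"yaw":0},
  {"claw":-0.1,"delta_pos":[0,0,0],"yaw":0},
])

```text
clock: 9.43
eef_pos: [472.0, -108.9, 267.8]
tcp_rot: [3.142, -0.0, 2.978]
contact_force: [0.3, -0.0, -0.2]
opening: 0.554
grasp_force: 0.0
```

```bash
cat >> h.py <<'E'
def rep(f,s,pt,z0,z1,rad):
    T=wristT(s,f); P=cloud(f,T); m=(P[...,2]>z0)&(P[...,2]<z1)&(np.hypot(P[...,0]-pt[0],P[...,1]-pt[1])<rad); q=P[m]
    rect=cv2.minAreaRect(q[:,:2].astype(np.float32)); c=np.array(rect[0])
    print("n",len(q),"mean",q.mean(0).round(1),"z",np.percentile(q[:,2],[5,95]).round(1),"rect",[np.round(a,2) for a in rect])
    t=R.from_euler('xyz',s["tcp_rot"]).inv().apply(np.r_[c-s["eef_pos"][:2],0]); print("tool offset mm",t.round(1))
E
python3 - <<'E'
from h import *
s=r.sense(); print(s["clock"],s["eef_pos"],s["tcp_rot"],s["opening"],s["contact_force"])
f=r.grab_frame("wrist"); cv2.imwrite("pics/w5.png",f["img"]); rep(f,s,(473,-109),10.5,16,34)
E
```

```text
9.425 [ 472.01418766 -108.85860669  267.7948361 ] [ 3.14158674e+00 -2.40830730e-04  2.97789726e+00] 0.5543634006135933 [ 0.26125334 -0.0100497  -0.18023157]
n 1416 mean [ 472.4 -112.5   12.4] z [11.2 13.5] rect [array([ 473.04, -112.63]), array([29.87, 36.23]), np.float64(75.93)]
tool offset mm [-1.6 -3.6 -0. ]
```

View pics/w5.png

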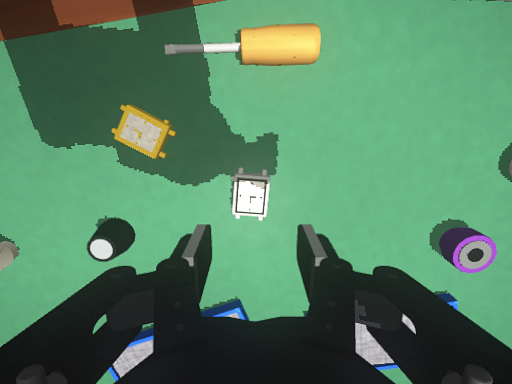

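apply_moves([
  {"claw":-0.1,"delta_pos":[-0.16,-0.3,0],"yaw":0.075},
  {"claw":-0.1,"delta_pos":[0,0,5],"yaw":0},
  {"claw":-0.1,"delta_pos":[0,0,2.5],"yaw":0},
  {"claw":-0.1,"delta_pos":[0,0,1.2],"yaw":0},
  {"claw":-0.1,"delta_pos":[0,0,0.6],"yaw":0},
  {"claw":-0.1,"delta_pos":[0,0,0],"yaw":0},
])

```text
clock: 10.22
eef_pos: [473.4, -112.2, 175.4]
tcp_rot: [-3.142, 0.001, 2.903]
contact_force: [-0.4, -0.4, -0.1]
opening: 0.55
grasp_force: 0.0
```

apply_moves([
  {"claw":0.5,"delta_pos":[0,0,0],"yaw":0},
  {"claw":0.5,"delta_pos":[0,0,0],"yaw":0},
  {"claw":0.5,"delta_pos":[0,0,0],"yaw":0},
  {"claw":0.5,"delta_pos":[0,0,0],"yaw":0},
])

```text
clock: 10.72
eef_pos: [473.4, -112.1, 176.1]
tcp_rot: [3.142, 0.002, 2.903]
contact_force: [-0.4, -0.1, 6.8]
opening: 0.342
grasp_force: 30.5
```

apply_moves([
  {"claw":0.5,"delta_pos":[0,0,-0.8],"yaw":0},
  {"claw":0.5,"delta_pos":[0,0,-4.2],"yaw":0},
  {"claw":0.5,"delta_pos":[0,0,0],"yaw":-0.145},
  {"claw":0.5,"delta_pos":[0,0,0],"yaw":-0.145},
  {"claw":0.5,"delta_pos":[0,0,0],"yaw":-0.145},
  {"claw":0.5,"delta_pos":[-3,-3.2,0],"yaw":0},
  {"claw":0.5,"delta_pos":[-4,-4.2,0],"yaw":0},
  {"claw":0.5,"delta_pos":[-4,-4.2,0],"yaw":0},
])

```text
clock: 11.72
eef_pos: [604.6, -205.3, 225.9]
tcp_rot: [-3.141, 0.0, -2.945]
contact_force: [1.0, 0.6, -0.4]
opening: 0.342
grasp_force: 30.0
```

apply_moves([
  {"claw":0.5,"delta_pos":[-2.7,-2.9,0],"yaw":0},
  {"claw":0.5,"delta_pos":[-1.2,-1.4,0],"yaw":0},
  {"claw":0.5,"delta_pos":[0,0,0],"yaw":0},
])

```text
clock: 12.1
eef_pos: [650.4, -239.6, 225.3]
tcp_rot: [-3.141, 0.0, -2.946]
contact_force: [-1.0, 0.7, -0.8]
opening: 0.344
grasp_force: 30.0
```

Run:
```python
from h import *
s=r.sense(); print(s["clock"],s["eef_pos"],s["tcp_rot"],s["opening"],s["contact_force"])
f=r.grab_frame("wrist"); cv2.imwrite("pics/w6.png",f["img"]); z=s["eef_pos"][2]-174.1+11; rep(f,s,s["eef_pos"][:2],z-2.5,z+3,24)
p=cloud(f,np.array(f["T_tool_cam"])); Q=plane(f,14.,wristT(s,f)); np.savez("w6.npz",Q=Q)
```

```text
12.1 [ 650.44972216 -239.57781898  225.31703654] [-3.14127992e+00  4.27496377e-04 -2.94606604e+00] 0.3439480369697745 [-1.00227842  0.71292451 -0.7810418 ]
n 3641 mean [ 648.6 -240.4   61.6] z [60.4 62.8] rect [array([ 649.58, -239.32]), array([36.37, 44.66]), np.float64(9.54)]
tool offset mm [ 0.8  0.4 -0. ]
```

View pics/w6.png

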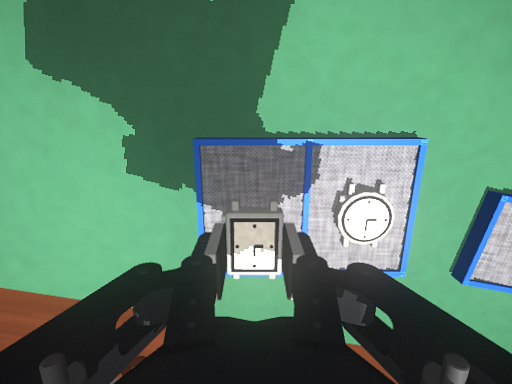

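apply_moves([
  {"claw":0.5,"delta_pos":[-0.1,0,1.5],"yaw":0},
  {"claw":0.5,"delta_pos":[0,0,1.5],"yaw":0},
  {"claw":0.5,"delta_pos":[0,0,0.6],"yaw":0},
  {"claw":0.5,"delta_pos":[0,0,0.25],"yaw":0},
  {"claw":0.5,"delta_pos":[0,0,0.05],"yaw":0},
  {"claw":0.5,"delta_pos":[0,0,0],"yaw":0},
])

```text
clock: 12.9
eef_pos: [651.2, -238.8, 186.6]
tcp_rot: [-3.141, 0.001, -2.945]
contact_force: [0.0, 0.4, -0.9]
opening: 0.346
grasp_force: 30.0
```

apply_moves([
  {"claw":0.5,"delta_pos":[0,0,0.05],"yaw":0},
  {"claw":0.5,"delta_pos":[0,0,0],"yaw":0},
])

```text
clock: 13.15
eef_pos: [651.0, -238.8, 185.9]
tcp_rot: [-3.141, 0.0, -2.945]
contact_force: [-0.0, -0.5, -0.3]
opening: 0.339
grasp_force: 30.0
```

apply_moves([
  {"claw":0.5,"delta_pos":[0,0,0.05],"yaw":0},
  {"claw":0.5,"delta_pos":[0,0,0],"yaw":0},
])

```text
clock: 13.4
eef_pos: [651.0, -238.8, 185.2]
tcp_rot: [-3.142, 0.0, -2.945]
contact_force: [0.3, -0.7, 0.0]
opening: 0.345
grasp_force: 30.0
```

apply_moves([
  {"claw":0.5,"delta_pos":[0,0,0.05],"yaw":0},
  {"claw":0.5,"delta_pos":[0,0,0],"yaw":0},
])

```text
clock: 13.65
eef_pos: [651.0, -238.8, 185.1]
tcp_rot: [-3.142, 0.0, -2.945]
contact_force: [-1.2, 0.8, 6.4]
opening: 0.346
grasp_force: 30.6
```

apply_moves([
  {"claw":0.25,"delta_pos":[0,0,0],"yaw":0},
  {"claw":0.15,"delta_pos":[0,0,0],"yaw":0},
  {"claw":0.05,"delta_pos":[0,0,0],"yaw":0},
  {"claw":0.05,"delta_pos":[0,0,0],"yaw":0},
  {"claw":0.05,"delta_pos":[0,0,-1],"yaw":0},
  {"claw":0.05,"delta_pos":[0,0,-4],"yaw":0},
  {"claw":0.05,"delta_pos":[0,0,-5],"yaw":0},
  {"claw":0.05,"delta_pos":[0,0,0],"yaw":0},
])

```text
clock: 14.65
eef_pos: [652.7, -239.4, 290.2]
tcp_rot: [-3.137, 0.007, -2.945]
contact_force: [0.1, 0.2, -0.2]
opening: 0.476
grasp_force: 0.0
```

Run:
```python
from h import *
s=r.sense(); f=r.grab_frame("wrist"); rep(f,s,(651,-239),18,27,32); rep(f,s,(637,-168),18,27,32)
```

```text
n 1317 mean [ 649.6 -239.9   21.3] z [20.  22.4] rect [array([ 650.51, -239.35]), array([36.81, 30.73]), np.float64(14.22)]
tool offset mm [ 2.1  0.4 -0. ]
n 1434 mean [ 636.3 -168.2   21.5] z [20.  22.7] rect [array([ 637.52, -167.81]), array([38.01, 38.75]), np.float64(0.64)]
tool offset mm [ 0.9 73.1 -0.3]
```

apply_moves([
  {"claw":-0.3,"delta_pos":[0,0,0],"yaw":0.177},
  {"claw":-0.3,"delta_pos":[0,0,0],"yaw":0.177},
  {"claw":-0.3,"delta_pos":[0,0,0],"yaw":0.177},
  {"claw":-0.3,"delta_pos":[0,0,0],"yaw":0.177},
  {"claw":-0.3,"delta_pos":[0,0,0],"yaw":0.177},
  {"claw":-0.3,"delta_pos":[0,0,0],"yaw":0.177},
  {"claw":-0.3,"delta_pos":[0,0,0],"yaw":0.177},
  {"claw":-0.3,"delta_pos":[0,0,0],"yaw":0.177},
])

```text
clock: 15.7
eef_pos: [650.5, -238.5, 283.3]
tcp_rot: [-3.14, -0.001, 1.916]
contact_force: [-0.1, -0.5, -0.3]
opening: 0.648
grasp_force: 0.0
```

apply_moves([
  {"claw":-0.3,"delta_pos":[0,0,0],"yaw":0.177},
  {"claw":-0.3,"delta_pos":[0,0,0],"yaw":0.177},
  {"claw":-0.3,"delta_pos":[0,0,0],"yaw":0},
  {"claw":-0.3,"delta_pos":[5.2,-2.35,0],"yaw":0},
  {"claw":-0.3,"delta_pos":[5.2,-2.35,0],"yaw":0},
  {"claw":-0.3,"delta_pos":[5.2,-2.35,0],"yaw":0},
  {"claw":-0.3,"delta_pos":[5.2,-2.35,0],"yaw":0},
  {"claw":-0.3,"delta_pos":[5.2,-2.35,0],"yaw":0},
])

```text
clock: 16.7
eef_pos: [533.1, 23.0, 284.4]
tcp_rot: [-3.141, -0.0, 1.572]
contact_force: [1.1, 0.4, 0.3]
opening: 0.651
grasp_force: 0.0
```

apply_moves([
  {"claw":-0.3,"delta_pos":[5.2,-2.35,0],"yaw":0},
  {"claw":-0.3,"delta_pos":[4.6,-2.35,0],"yaw":0},
  {"claw":-0.3,"delta_pos":[0,0,0],"yaw":0},
  {"claw":-0.3,"delta_pos":[0,0,0],"yaw":0},
])

```text
clock: 17.2
eef_pos: [487.7, 119.7, 284.6]
tcp_rot: [3.141, 0.0, 1.571]
contact_force: [0.2, -0.0, -0.2]
opening: 0.646
grasp_force: 0.0
```

Run:
```python
from h import *
s=r.sense(); print(s["clock"],s["eef_pos"],s["tcp_rot"],s["opening"],s["contact_force"])
f=r.grab_frame("wrist"); cv2.imwrite("pics/w7.png",f["img"]); rep(f,s,(487.5,119.5),22,30,26)
```

```text
17.2 [487.68196809 119.69256372 284.59024056] [3.14149571e+00 2.60745995e-04 1.57137287e+00] 0.6456623653278427 [ 0.1942167  -0.04408335 -0.21831896]
n 1314 mean [486.9 121.9  25.5] z [24.2 26.7] rect [array([486.95, 121.16]), array([35.08, 35.05]), np.float64(63.96)]
tool offset mm [ 1.5 -0.7 -0. ]
```

View pics/w7.png

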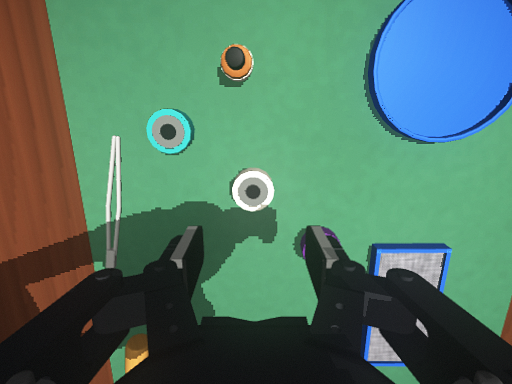

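apply_moves([
  {"claw":-0.3,"delta_pos":[0.15,0,5],"yaw":0},
  {"claw":-0.3,"delta_pos":[0,0,3.5],"yaw":0},
  {"claw":-0.3,"delta_pos":[0,0,1.5],"yaw":0},
  {"claw":-0.3,"delta_pos":[0,0,0.4],"yaw":0},
  {"claw":-0.3,"delta_pos":[0,0,0],"yaw":0},
  {"claw":0.4,"delta_pos":[0,0,0],"yaw":0},
  {"claw":0.4,"delta_pos":[0,0,0],"yaw":0},
  {"claw":0.4,"delta_pos":[0,0,0],"yaw":0},
])

```text
clock: 18.25
eef_pos: [488.1, 121.4, 181.9]
tcp_rot: [3.14, -0.0, 1.568]
contact_force: [-0.9, -1.7, 5.4]
opening: 0.409
grasp_force: 29.4
```

apply_moves([
  {"claw":0.4,"delta_pos":[0,0,0],"yaw":0},
  {"claw":0.4,"delta_pos":[0,0,0],"yaw":0},
])

```text
clock: 18.5
eef_pos: [488.1, 121.3, 181.9]
tcp_rot: [3.14, -0.0, 1.568]
contact_force: [0.2, -1.2, 6.2]
opening: 0.404
grasp_force: 29.4
```

apply_moves([
  {"claw":0.4,"delta_pos":[0,0,-1],"yaw":0},
  {"claw":0.4,"delta_pos":[0,0,-5],"yaw":0},
  {"claw":0.4,"delta_pos":[3,3.9,0],"yaw":0},
  {"claw":0.4,"delta_pos":[3.5,4.5,0],"yaw":0},
  {"claw":0.4,"delta_pos":[3.5,4.5,0],"yaw":0},
  {"claw":0.4,"delta_pos":[2,2.7,0],"yaw":0},
  {"claw":0.4,"delta_pos":[0,0,0],"yaw":0},
  {"claw":0.4,"delta_pos":[0,0,0],"yaw":0},
])

```text
clock: 19.5
eef_pos: [643.1, 240.4, 240.9]
tcp_rot: [-3.141, 0.0, 1.568]
contact_force: [-0.7, -0.9, -1.1]
opening: 0.408
grasp_force: 30.2
```

Run:
```python
from h import *
s=r.sense(); print(s["clock"],s["eef_pos"],s["tcp_rot"],s["opening"],s["contact_force"])
f=r.grab_frame("wrist"); cv2.imwrite("pics/w8.png",f["img"]); z=s["eef_pos"][2]-179.9+24; rep(f,s,s["eef_pos"][:2],z-2.5,z+3,24)
T=wristT(s,f); P=cloud(f,T); hsv=cv2.cvtColor(f["img"],cv2.COLOR_BGR2HSV)
m=(hsv[...,0]>98)&(hsv[...,0]<125)&(hsv[...,1]>130)&(P[...,2]>11)&(P[...,2]<17)&(np.hypot(P[...,0]-644,P[...,1]-223)<75)
q=P[m][:,:2]; A=np.c_[2*q,np.ones(len(q))]; a=np.linalg.lstsq(A,(q**2).sum(1),rcond=None)[0]; print("dish",a[:2],np.sqrt(a[2]+a[0]**2+a[1]**2),len(q))
```

```text
19.5 [643.11141299 240.42001011 240.8649523 ] [-3.14055552e+00  4.66765401e-04  1.56800272e+00] 0.40822920356737896 [-0.68598853 -0.8738558  -1.08961915]
n 3738 mean [643.3 241.4  84.4] z [83.2 85.7] rect [array([645.2 , 240.72]), array([42.04, 35.57]), np.float64(11.07)]
tool offset mm [ 0.3  2.1 -0. ]
dish [644.11969936 222.84782034] 59.595257879914286 2105
```

View pics/w8.png

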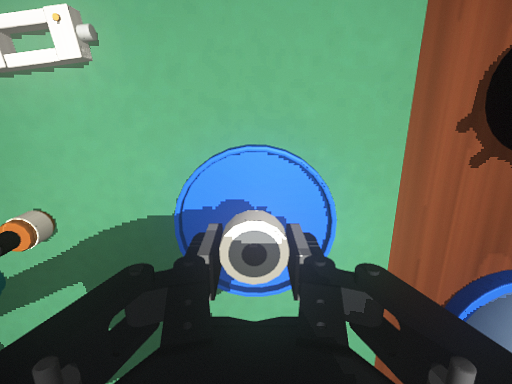

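apply_moves([
  {"claw":0.4,"delta_pos":[0,0,2.5],"yaw":0},
  {"claw":0.4,"delta_pos":[0,0,1.8],"yaw":0},
  {"claw":0.4,"delta_pos":[0,0,0.8],"yaw":0},
  {"claw":0.4,"delta_pos":[0,0,0.25],"yaw":0},
  {"claw":0.4,"delta_pos":[0,0,0.1],"yaw":0},
  {"claw":0.4,"delta_pos":[0,0,0],"yaw":0},
])

```text
clock: 20.3
eef_pos: [644.2, 240.9, 186.7]
tcp_rot: [3.141, -0.0, 1.568]
contact_force: [0.1, 0.1, -0.7]
opening: 0.405
grasp_force: 30.2
```

apply_moves([
  {"claw":0.4,"delta_pos":[0,0,0.05],"yaw":0},
  {"claw":0.4,"delta_pos":[0,0,0],"yaw":0},
])

```text
clock: 20.55
eef_pos: [644.1, 240.8, 186.0]
tcp_rot: [3.141, -0.0, 1.568]
contact_force: [-0.1, -0.3, 0.7]
opening: 0.406
grasp_force: 30.3
```

apply_moves([
  {"claw":0.4,"delta_pos":[0,0,0.05],"yaw":0},
  {"claw":0.15,"delta_pos":[0,0,0],"yaw":0},
  {"claw":0.05,"delta_pos":[0,0,0],"yaw":0},
  {"claw":-0.1,"delta_pos":[0,0,0],"yaw":0},
  {"claw":-0.15,"delta_pos":[0,0,0],"yaw":0},
  {"claw":-0.15,"delta_pos":[0,0,-1],"yaw":0},
  {"claw":-0.15,"delta_pos":[0,0,-4],"yaw":0},
  {"claw":-0.15,"delta_pos":[0,0,-5],"yaw":0},
])

```text
clock: 21.55
eef_pos: [643.6, 240.6, 285.8]
tcp_rot: [-3.14, 0.001, 1.568]
contact_force: [0.4, -0.2, 0.2]
opening: 0.576
grasp_force: 0.0
```

Run:
```python
from h import *
s=r.sense(); f=r.grab_frame("wrist"); rep(f,s,(644,241),26,35,26)
```

```text
n 1335 mean [644.4 241.4  29.5] z [28.2 30.6] rect [array([644.27, 240.77]), array([34.67, 35.15]), np.float64(0.85)]
tool offset mm [ 0.1  0.7 -0. ]
```

apply_moves([
  {"claw":0.05,"delta_pos":[-5.8,-1.5,0],"yaw":0},
  {"claw":0.05,"delta_pos":[-5.8,-1.5,0],"yaw":0},
  {"claw":0.05,"delta_pos":[-5.8,-1.5,0],"yaw":0},
  {"claw":0.05,"delta_pos":[-5.8,-1.5,0],"yaw":0},
  {"claw":0.05,"delta_pos":[-5.8,-1.5,0],"yaw":0},
  {"claw":0.05,"delta_pos":[-5.8,-1.5,0],"yaw":0},
  {"claw":0.05,"delta_pos":[-5.8,-1.5,0],"yaw":0},
  {"claw":0.05,"delta_pos":[-5.8,-1.5,0],"yaw":0},
])

```text
clock: 22.6
eef_pos: [522.0, -224.7, 286.0]
tcp_rot: [3.14, 0.001, 1.568]
contact_force: [1.5, -0.6, -0.3]
opening: 0.475
grasp_force: 0.0
```

apply_moves([
  {"claw":0.05,"delta_pos":[-5.8,-1.5,0],"yaw":0},
  {"claw":0.05,"delta_pos":[-5.8,-1.5,0],"yaw":0},
  {"claw":0.05,"delta_pos":[0,0,0],"yaw":0},
  {"claw":0.05,"delta_pos":[0,0,0],"yaw":0},
])

```text
clock: 23.1
eef_pos: [492.0, -338.7, 285.4]
tcp_rot: [3.141, -0.0, 1.567]
contact_force: [0.6, -0.6, -0.2]
opening: 0.473
grasp_force: 0.0
```

Run:
```python
from h import *
s=r.sense(); print(s["clock"],s["eef_pos"],s["tcp_rot"],s["opening"],s["contact_force"])
f=r.grab_frame("wrist"); cv2.imwrite("pics/w9.png",f["img"]); rep(f,s,(491.5,-341),22,30,26)
```

```text
23.1 [ 492.03042036 -338.67194248  285.43830446] [ 3.14141959e+00 -2.56481702e-04  1.56674309e+00] 0.47270916074839076 [ 0.61576522 -0.56375269 -0.17554123]
n 567 mean [ 491.5 -341.6   25.4] z [23.9 26.6] rect [array([ 491.51, -342.11]), array([22.89, 22.89]), np.float64(64.36)]
tool offset mm [-3.4 -0.5 -0. ]
```

View pics/w9.png

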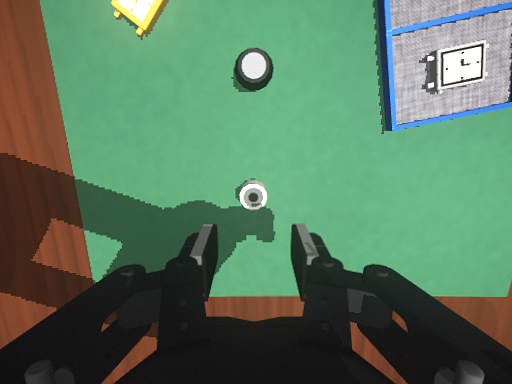

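apply_moves([
  {"claw":0.05,"delta_pos":[-0.34,0,5],"yaw":0},
  {"claw":0.05,"delta_pos":[0,0,3.4],"yaw":0},
  {"claw":0.05,"delta_pos":[0,0,1.4],"yaw":0},
  {"claw":0.05,"delta_pos":[0,0,0.4],"yaw":0},
  {"claw":0.05,"delta_pos":[0,0,0],"yaw":0},
  {"claw":0.7,"delta_pos":[0,0,0],"yaw":0},
  {"claw":0.7,"delta_pos":[0,0,0],"yaw":0},
  {"claw":0.7,"delta_pos":[0,0,0],"yaw":0},
])

```text
clock: 24.15
eef_pos: [492.7, -342.5, 184.5]
tcp_rot: [3.14, 0.001, 1.567]
contact_force: [-0.7, 2.2, 6.7]
opening: 0.266
grasp_force: 29.3
```

apply_moves([
  {"claw":0.7,"delta_pos":[0,0,0],"yaw":0},
  {"claw":0.7,"delta_pos":[0,0,0],"yaw":0},
])

```text
clock: 24.4
eef_pos: [492.7, -342.5, 184.5]
tcp_rot: [3.14, 0.001, 1.567]
contact_force: [-0.8, 1.6, 6.9]
opening: 0.263
grasp_force: 29.3
```

apply_moves([
  {"claw":0.7,"delta_pos":[0,0,-1],"yaw":0},
  {"claw":0.7,"delta_pos":[0,0,-5.5],"yaw":0},
  {"claw":0.7,"delta_pos":[3.5,1,0],"yaw":0},
  {"claw":0.7,"delta_pos":[5.5,1.5,0],"yaw":0},
  {"claw":0.7,"delta_pos":[5.5,1.5,0],"yaw":0},
  {"claw":0.7,"delta_pos":[5.5,1.5,0],"yaw":0},
  {"claw":0.7,"delta_pos":[5.5,1.5,0],"yaw":0},
  {"claw":0.7,"delta_pos":[5.5,1.5,0],"yaw":0},
])

```text
clock: 25.4
eef_pos: [578.5, -30.7, 249.1]
tcp_rot: [3.14, 0.0, 1.568]
contact_force: [0.5, 0.5, -0.0]
opening: 0.265
grasp_force: 29.6
```

apply_moves([
  {"claw":0.7,"delta_pos":[5.5,1.5,0],"yaw":0},
  {"claw":0.7,"delta_pos":[5.5,1.5,0],"yaw":0},
  {"claw":0.7,"delta_pos":[5.5,1.5,0],"yaw":0},
  {"claw":0.7,"delta_pos":[4,1.2,0],"yaw":0},
  {"claw":0.7,"delta_pos":[2.5,0.95,0],"yaw":0},
  {"claw":0.7,"delta_pos":[0,0,0],"yaw":0},
  {"claw":0.7,"delta_pos":[0,0,0],"yaw":0},
])

```text
clock: 26.28
eef_pos: [644.9, 196.7, 248.4]
tcp_rot: [-3.141, 0.0, 1.568]
contact_force: [0.3, -0.3, -0.3]
opening: 0.261
grasp_force: 29.6
```

Run:
```python
from h import *
s=r.sense(); print(s["clock"],s["eef_pos"],s["tcp_rot"],s["opening"],s["contact_force"])
f=r.grab_frame("wrist"); z=s["eef_pos"][2]-182.5+24; rep(f,s,s["eef_pos"][:2],z-2.5,z+3,15); rep(f,s,(644,241),27,33,24)
```

```text
26.275 [644.94090833 196.73844498 248.35749232] [-3.14114978e+00  4.58730532e-04  1.56790059e+00] 0.26097869628234255 [ 0.34191713 -0.28258789 -0.31647718]
n 1562 mean [645.2 197.6  89.3] z [88.  90.5] rect [array([645.25, 196.99]), array([23.72, 22.73]), np.float64(89.88)]
tool offset mm [ 0.3  0.3 -0. ]
n 2169 mean [644.4 241.   29.4] z [28.2 30.7] rect [array([644.26, 240.71]), array([35.06, 34.8 ]), np.float64(11.74)]
tool offset mm [44.  -0.8 -0. ]
```

apply_moves([
  {"claw":0.7,"delta_pos":[0.15,0,3],"yaw":0},
  {"claw":0.7,"delta_pos":[0,0,1.8],"yaw":0},
  {"claw":0.7,"delta_pos":[0,0,0.8],"yaw":0},
  {"claw":0.7,"delta_pos":[0,0,0.25],"yaw":0},
  {"claw":0.7,"delta_pos":[0,0,0.1],"yaw":0},
  {"claw":0.7,"delta_pos":[0,0,0],"yaw":0},
])

```text
clock: 27.08
eef_pos: [645.6, 199.0, 189.3]
tcp_rot: [3.141, -0.0, 1.568]
contact_force: [-0.4, 0.5, -1.0]
opening: 0.266
grasp_force: 29.6
```

apply_moves([
  {"claw":0.7,"delta_pos":[0,0,0.05],"yaw":0},
  {"claw":0.7,"delta_pos":[0,0,0],"yaw":0},
])

```text
clock: 27.32
eef_pos: [645.5, 199.0, 188.6]
tcp_rot: [3.141, -0.0, 1.568]
contact_force: [0.6, 0.4, 2.2]
opening: 0.265
grasp_force: 29.7
```

apply_moves([
  {"claw":0.4,"delta_pos":[0,0,0.03],"yaw":0},
  {"claw":0.3,"delta_pos":[0,0,0],"yaw":0},
  {"claw":0.2,"delta_pos":[0,0,0],"yaw":0},
  {"claw":0.2,"delta_pos":[0,0,0],"yaw":0},
  {"claw":0.2,"delta_pos":[0,0,-1],"yaw":0},
  {"claw":0.2,"delta_pos":[0,0,-4],"yaw":0},
  {"claw":0.2,"delta_pos":[0,0,-5],"yaw":0},
  {"claw":0.2,"delta_pos":[0,0,0],"yaw":0},
])

```text
clock: 28.32
eef_pos: [647.0, 199.4, 293.2]
tcp_rot: [3.134, -0.002, 1.568]
contact_force: [0.2, -0.8, -0.3]
opening: 0.399
grasp_force: 0.0
```

Run:
```python
from h import *
s=r.sense(); f=r.grab_frame("wrist"); rep(f,s,(645,199),26,35,18); rep(f,s,(644,241),26,35,24)
```

```text
n 557 mean [645.8 199.9  29.5] z [28.1 30.8] rect [array([645.64, 199.42]), array([22.61, 22.98]), np.float64(3.44)]
tool offset mm [ 0.  -1.3 -0. ]
n 1430 mean [644.3 241.   29.4] z [28.2 30.7] rect [array([644.37, 240.52]), array([35.14, 34.99]), np.float64(21.37)]
tool offset mm [41.1 -2.7  0.1]
```

apply_moves([
  {"claw":-0.15,"delta_pos":[3.8,-3.6,0],"yaw":0},
  {"claw":-0.15,"delta_pos":[3.8,-3.6,0],"yaw":0},
  {"claw":-0.15,"delta_pos":[3.8,-3.6,0],"yaw":0},
  {"claw":-0.15,"delta_pos":[3.8,-3.6,0],"yaw":0},
  {"claw":-0.15,"delta_pos":[0,0,0],"yaw":0.18},
  {"claw":-0.15,"delta_pos":[0,0,0],"yaw":0.18},
  {"claw":-0.15,"delta_pos":[0,0,0],"yaw":0.18},
  {"claw":-0.15,"delta_pos":[0,0,0],"yaw":0.18},
])

```text
clock: 29.38
eef_pos: [501.2, 351.1, 286.7]
tcp_rot: [-3.141, 0.002, 0.842]
contact_force: [-0.4, -0.4, 0.2]
opening: 0.576
grasp_force: 0.0
```

apply_moves([
  {"claw":-0.15,"delta_pos":[0,0,0],"yaw":0.18},
  {"claw":-0.15,"delta_pos":[0,0,0],"yaw":0.18},
  {"claw":-0.15,"delta_pos":[0,0,0],"yaw":0.18},
  {"claw":-0.15,"delta_pos":[0,0,0],"yaw":0.18},
  {"claw":-0.15,"delta_pos":[0,0,0],"yaw":0},
  {"claw":-0.15,"delta_pos":[0,0,0],"yaw":0},
])

```text
clock: 30.12
eef_pos: [501.6, 351.2, 287.3]
tcp_rot: [3.141, 0.001, 0.132]
contact_force: [0.1, 0.3, 0.2]
opening: 0.576
grasp_force: 0.0
```

Run:
```python
from h import *
s=r.sense(); print(s["clock"],s["eef_pos"],s["tcp_rot"],s["opening"],s["contact_force"])
f=r.grab_frame("wrist"); cv2.imwrite("pics/w10.png",f["img"]); rep(f,s,(502,352),8,20,48);  rep(f,s,(502,352),12.6,18,48)
```

```text
30.125 [501.57745997 351.17171005 287.33033189] [3.14111739e+00 8.41567587e-04 1.31781420e-01] 0.5760276819114059 [0.12792748 0.33998846 0.17710709]
n 1860 mean [504.6 352.   14. ] z [11.5 16. ] rect [array([505.15, 352.16]), array([72.15, 30.  ]), np.float64(7.87)]
tool offset mm [ 3.7 -0.5 -0. ]
n 1580 mean [503.4 351.7  14.5] z [12.8 16.1] rect [array([504.84, 352.11]), array([71.53, 29.85]), np.float64(7.87)]
tool offset mm [ 3.4 -0.5 -0. ]
```

View pics/w10.png

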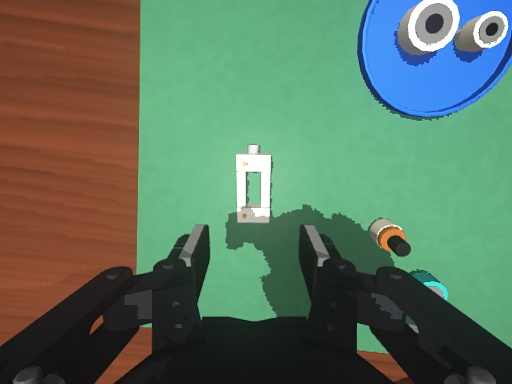

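apply_moves([
  {"claw":-0.15,"delta_pos":[0,0,5],"yaw":0},
  {"claw":-0.15,"delta_pos":[0,0,4],"yaw":0},
  {"claw":-0.15,"delta_pos":[0,0,1.5],"yaw":0},
  {"claw":-0.15,"delta_pos":[0,0,0.6],"yaw":0},
  {"claw":-0.15,"delta_pos":[0,0,0],"yaw":0},
  {"claw":0.6,"delta_pos":[0,0,0],"yaw":0},
  {"claw":0.6,"delta_pos":[0,0,0],"yaw":0},
  {"claw":0.6,"delta_pos":[0,0,0],"yaw":0},
])

```text
clock: 31.18
eef_pos: [502.3, 351.7, 178.4]
tcp_rot: [-3.141, -0.002, 0.128]
contact_force: [-0.0, -1.0, 5.7]
opening: 0.342
grasp_force: 30.1
```

apply_moves([
  {"claw":0.6,"delta_pos":[0,0,0],"yaw":0},
  {"claw":0.6,"delta_pos":[0,0,0],"yaw":0},
], grip_force=40)

```text
clock: 31.42
eef_pos: [502.3, 351.7, 178.4]
tcp_rot: [-3.141, -0.002, 0.128]
contact_force: [-1.2, -0.1, 6.6]
opening: 0.337
grasp_force: 39.2
```

apply_moves([
  {"claw":0.6,"delta_pos":[0,0,-1],"yaw":0},
  {"claw":0.6,"delta_pos":[0,0,-6],"yaw":0},
  {"claw":0.6,"delta_pos":[0,0,0],"yaw":-0.182},
  {"claw":0.6,"delta_pos":[0,0,0],"yaw":-0.182},
  {"claw":0.6,"delta_pos":[0,0,0],"yaw":-0.182},
  {"claw":0.6,"delta_pos":[0,0,0],"yaw":-0.182},
  {"claw":0.6,"delta_pos":[0,0,0],"yaw":-0.182},
  {"claw":0.6,"delta_pos":[0,0,0],"yaw":-0.182},
])

```text
clock: 32.42
eef_pos: [501.7, 351.3, 247.6]
tcp_rot: [3.141, -0.0, 1.226]
contact_force: [-0.4, 0.9, -0.9]
opening: 0.338
grasp_force: 40.1
```

apply_moves([
  {"claw":0.6,"delta_pos":[0,0,0],"yaw":-0.182},
  {"claw":0.6,"delta_pos":[0,0,0],"yaw":-0.182},
  {"claw":0.6,"delta_pos":[-3.2,1.2,0],"yaw":0},
  {"claw":0.6,"delta_pos":[-5.5,2,0],"yaw":0},
  {"claw":0.6,"delta_pos":[-5.5,2,0],"yaw":0},
  {"claw":0.6,"delta_pos":[-5.5,2,0],"yaw":0},
  {"claw":0.6,"delta_pos":[-5.5,2,0],"yaw":0},
  {"claw":0.6,"delta_pos":[-5.5,2,0],"yaw":0},
])

```text
clock: 33.42
eef_pos: [618.3, 43.9, 247.8]
tcp_rot: [3.141, -0.0, 1.584]
contact_force: [1.2, -0.2, -0.7]
opening: 0.338
grasp_force: 40.1
```

apply_moves([
  {"claw":0.6,"delta_pos":[-3.5,1.3,0],"yaw":0},
  {"claw":0.6,"delta_pos":[-2,0.7,0],"yaw":0},
  {"claw":0.6,"delta_pos":[0,0,0],"yaw":0},
  {"claw":0.6,"delta_pos":[0,0,0],"yaw":0},
])

```text
clock: 33.92
eef_pos: [638.0, -7.9, 246.9]
tcp_rot: [-3.141, -0.0, 1.584]
contact_force: [-1.3, 1.4, -0.2]
opening: 0.336
grasp_force: 40.1
```

Run:
```python
from h import *
s=r.sense(); print(s["clock"],s["eef_pos"],s["tcp_rot"],s["opening"],s["contact_force"])
f=r.grab_frame("wrist"); cv2.imwrite("pics/w11.png",f["img"]); z=s["eef_pos"][2]-176.4+13; rep(f,s,s["eef_pos"][:2],z-3,z+4,45)
np.savez("w11.npz",Q=plane(f,14.,wristT(s,f)))
```

```text
33.925 [638.02708087  -7.88451891 246.87935358] [-3.14094889e+00 -3.81741433e-04  1.58438769e+00] 0.3363216815740548 [-1.25423323  1.43673333 -0.18023188]
n 5231 mean [638.2  -6.5  82.9] z [80.9 85. ] rect [array([636.25,  -7.39]), array([73.73, 52.69]), np.float64(73.07)]
tool offset mm [ 0.5 -1.8  0. ]
```

View pics/w11.png

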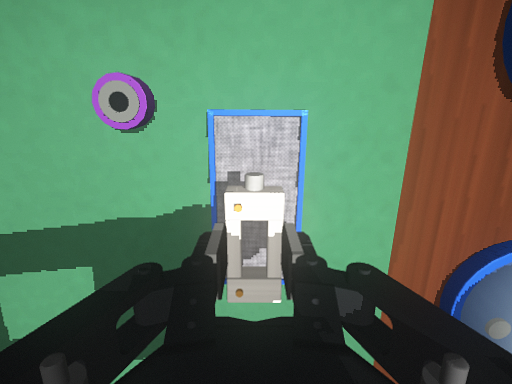

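apply_moves([
  {"claw":0.6,"delta_pos":[-0.3,0.1,3],"yaw":0},
  {"claw":0.6,"delta_pos":[0,0,1.7],"yaw":0},
  {"claw":0.6,"delta_pos":[0,0,0.8],"yaw":0},
  {"claw":0.6,"delta_pos":[0,0,0.3],"yaw":0},
  {"claw":0.6,"delta_pos":[0,0,0.1],"yaw":0},
  {"claw":0.6,"delta_pos":[0,0,0],"yaw":0},
])

```text
clock: 34.72
eef_pos: [639.8, -11.9, 188.4]
tcp_rot: [3.141, 0.0, 1.584]
contact_force: [0.1, 0.4, -1.1]
opening: 0.335
grasp_force: 40.1
```

apply_moves([
  {"claw":0.6,"delta_pos":[0,0,0.05],"yaw":0},
  {"claw":0.6,"delta_pos":[0,0,0],"yaw":0},
])

```text
clock: 34.98
eef_pos: [639.6, -12.0, 187.6]
tcp_rot: [3.141, 0.0, 1.584]
contact_force: [-0.7, 0.2, -0.7]
opening: 0.33
grasp_force: 40.1
```

apply_moves([
  {"claw":0.6,"delta_pos":[0,0,0.04],"yaw":0},
  {"claw":0.6,"delta_pos":[0,0,0],"yaw":0},
])

```text
clock: 35.22
eef_pos: [639.6, -12.0, 187.5]
tcp_rot: [3.141, 0.0, 1.584]
contact_force: [-2.3, 0.1, 6.1]
opening: 0.335
grasp_force: 40.7
```

apply_moves([
  {"claw":0.25,"delta_pos":[0,0,0.02],"yaw":0},
  {"claw":0.15,"delta_pos":[0,0,0],"yaw":0},
  {"claw":0,"delta_pos":[0,0,0],"yaw":0},
  {"claw":0,"delta_pos":[0,0,0],"yaw":0},
  {"claw":0,"delta_pos":[0,0,-1],"yaw":0},
  {"claw":0,"delta_pos":[0,0,-4],"yaw":0},
  {"claw":0,"delta_pos":[0,0,-5],"yaw":0},
  {"claw":0,"delta_pos":[0,0,-5],"yaw":0},
])

```text
clock: 36.22
eef_pos: [639.3, -11.9, 338.9]
tcp_rot: [3.141, -0.0, 1.584]
contact_force: [-0.0, -0.3, -0.4]
opening: 0.499
grasp_force: 0.0
```

apply_moves([
  {"claw":0,"delta_pos":[-1,-5,-3],"yaw":0},
  {"claw":0,"delta_pos":[0,-5,-3],"yaw":0},
  {"claw":0,"delta_pos":[0,-5,-3],"yaw":0},
  {"claw":0,"delta_pos":[0,-4,0],"yaw":0},
  {"claw":0,"delta_pos":[0,0,0],"yaw":0},
  {"claw":0,"delta_pos":[0,0,0],"yaw":0},
])

```text
clock: 36.98
eef_pos: [450.1, -24.4, 427.5]
tcp_rot: [3.14, 0.0, 1.584]
contact_force: [0.3, -0.6, 0.4]
opening: 0.501
grasp_force: 0.0
```

Run:
```python
from h import *
s=r.sense(); print(s["clock"],s["eef_pos"],s["contact_force"],s["opening"])
f=r.grab_frame("top"); g=r.grab_frame("side")
cv2.imwrite("pics/end.png",np.vstack([cv2.resize(f["img"][95:270,60:450],(780,350)),cv2.resize(g["img"][60:300],(512,240))[:, :].copy() if 0 else cv2.copyMakeBorder(g["img"][100:340],0,0,0,268,cv2.BORDER_CONSTANT)]))
P=cloud(f)
for n,c,z0,z1,rad in (("round",(636.8,-168),18,28,28),("square",(651,-239),18,28,28),("large",(644,241),24,36,24),("small",(645.5,199),24,36,17),("holder",(639.6,-8),18,30,45),("loupe",(492,-229),20,40,25),("oil",(475,220),25,60,25)):
    m=(P[...,2]>z0)&(P[...,2]<z1)&(np.hypot(P[...,0]-c[0],P[...,1]-c[1])<rad); q=P[m]; print(n,len(q),q.mean(0).round(1) if len(q) else "", np.percentile(q[:,2],90).round(1) if len(q) else "")
```

```text
36.975 [450.1008396  -24.42511313 427.52951903] [ 0.28220924 -0.59217018  0.35370818] 0.5007301057429518
round 185 [ 636.9 -165.9   22.2] 24.8
square 191 [ 650.2 -237.3   22.3] 24.8
large 170 [645.  240.5  30.8] 33.2
small 82 [645.9 199.9  30.9] 33.8
holder 263 [639.3 -11.9  24.3] 27.3
loupe 107 [ 491.4 -235.5   28.6] 32.1
oil 81 [473.9 222.5  36.1] 48.8
```

View pics/end.png

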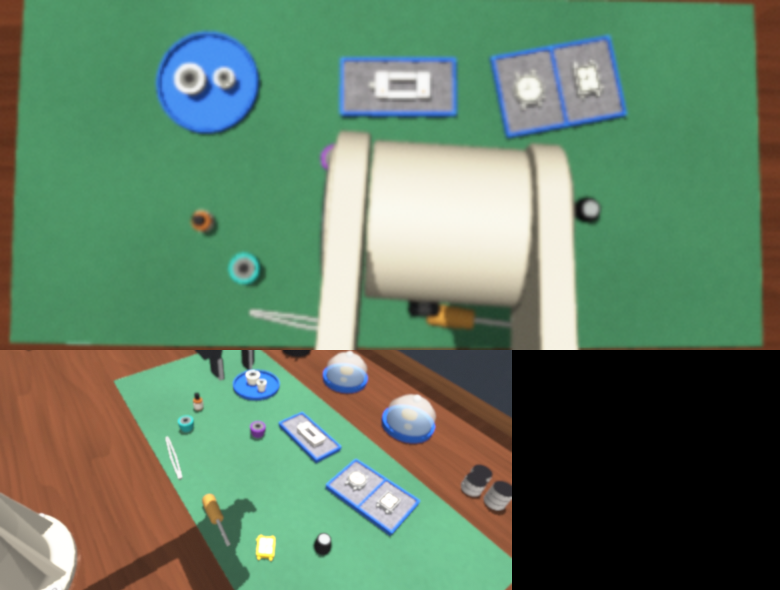

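The final pictures show both watches in the tray bays at about (528,88) and (588,78), and both dies in the dish at (190,78) and (224,77). The holder lies lengthwise in the narrow tray at (403,85), and the loupe and the oil bottle are still standing.

```bash
python3 -c "
from rig import r
print(r.sign_off())"
```

```text
the job is handed in; nothing more can be done
None
```

The job is done and handed in at about 37 s: both watches lie face up, one in each bay; both white dies stand side by side in the dish; the movement holder lies lengthwise in the narrow tray; and the loupe and oil bottle were not touched.

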